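# Dress a sanding block along the fence with a push stick

### The job

Pick up the wooden push stick by its grip and, with its notched nose, bring the grey sanding block against the aluminium fence and feed it along the abrasive sheet, lightly pressed to the fence all the way, until it is home against the dark stop. Keep fingers off the block and press only lightly (never more than about 10 N on fence and stop), and do not let the block twist or stray from the fence. Then stand the push stick back on the bench, off the jig's board, leaving the block home and the bowl, tape roll and black block where they were.

Things in the scene. Friction and masses are not known exactly. Their poses are not given: they have to be found in the camera images.
- jig: Fixed sanding jig: base board, dark wooden stop block across one end, aluminium fence bar along one long side. Origin: on the bench, below the corner where stop face and fence face meet. x: feed direction, toward the stop (stop face = plane x=0; stop 28 mm thick, y -100 to +34, top 31 mm above the bench); y: from the track toward the fence; z up. Nothing of it moves.
- board_infeed (a point): Middle of the infeed edge of the abrasive sheet, on its surface, axes as the jig's. In the jig's frame the plywood board reaches x -275 to +30, y -125 to +55 mm, the grey sheet x -275 to +1, y -118 to +32 mm; the sheet's surface is 5 mm above the bench.
- fence_pivot (a point): Top of the corner where fence and stop meet (31 mm above the bench); axes are the jig's, not the fence's. The rigid bar (272 mm long, 18 thick, two bolt heads 4 mm higher) is locked, set by eye: its face starts here but stands up to 0.08 rad either way to the jig's x axis, so the infeed end is up to 22 mm to either side of y=0. No reading gives this angle: look or feel.
- sand_block: Grey sanding block, loose on the infeed part of the sheet, about 0.25 kg: 48 mm wide (its x), 74 long (its y), 28 high; its sides touch things 1 to 25 mm above its origin, the centre of its underside. Starts clear of the fence, y axis roughly along the jig's x. Home (against stop and fence) its origin is near x -37, y -24 mm in the jig's frame. Sliding it takes about 1 to 4 N.
- push_stick: Pale wooden push stick with a red band round its upright grip, 0.15 kg, loose, standing on its sole on the bench beyond the infeed end of the board. Origin: centre of the underside of the sole's main part; x forward to the notched nose, y left, z up. Sole 80 mm (x -40 to +40) by 36 mm (y -18 to +18), 22 mm high.
- notch (a point): Corner of the push stick's nose notch, at x +40, y -5, z 11 mm from its origin, axes as the stick's. Pushing face: plane x = 0 here, y -4 to +23 mm, pushes the block's trailing short face. Beside it a lip 42 mm long toward +x (x 0 to 42, y -14 to -4) bears a black round pad that stands out to the plane y = 0 at x = 30: it presses the block's outer long side toward the fence. All 22 mm high.
- grip (a point): Top centre of the push stick's upright grip, 94 mm above its underside, x +17, y 0 from its origin, axes as the stick's. The grip is 44 mm along x by 24 mm along y and 72 mm tall above the sole; take it from above.
- bowl: Loose lacquer bowl, black outside and red inside, 114 mm across and 56 mm high, beyond the stop; a bystander. Origin: centre of its underside.
- tape_roll: Loose roll of masking tape lying flat, about 103 mm across, 25 mm high, on the side of the board away from the fence; a bystander. Origin: centre of its underside.
- wet_block: Loose small black sanding block, 42 x 61 x 36 mm, behind the fence; a bystander. Origin: centre of its underside.
Not all that is in view belongs to the job. What is shaped like the sand_block but turquoise is not meant. What is shaped like the push_stick but blue is not meant.

How it is judged:
On the way, in this order (a step that is already met when the one before it is completed fails the run):
1. the block, pushed by the held push stick, is pressed against the fence in the first part of the feed (x of sand_block in the frame of jig between -0.175 and -0.135 m and contact force between sand_block and jig above 1 N and contact force between push_stick and sand_block above 0.5 N and contact force between the fingers and push_stick above 1.5 N), for 0.4 s.
2. it is still pressed against the fence by the held stick in the middle of the feed (x of sand_block in the frame of jig between -0.125 and -0.09 m and contact force between sand_block and jig above 1 N and contact force between push_stick and sand_block above 0.5 N and contact force between the fingers and push_stick above 1.5 N), for 0.4 s.
3. it is still pressed against the fence by the held stick in the last part of the feed (x of sand_block in the frame of jig between -0.08 and -0.05 m and contact force between sand_block and jig above 1 N and contact force between push_stick and sand_block above 0.5 N and contact force between the fingers and push_stick above 1.5 N), for 0.4 s.
4. the held stick has pushed the block home against the stop (x of sand_block in the frame of jig above -0.0415 m and contact force between sand_block and jig above 1 N and contact force between push_stick and sand_block above 0.5 N and contact force between the fingers and push_stick above 1.5 N), for 0.2 s.
At the end, for the whole second after the job is handed in: the grey block lies flat and at rest, home against the stop (origin 33 to 42.5 mm before the stop's face, 16.5 to 31.5 mm off the jig's x axis, long side within 0.125 rad of that axis), and the push stick stands upright and at rest on the bench itself, off the board (x of sand_block in the frame of jig between -0.0425 and -0.033 m and y of sand_block in the frame of jig between -0.0315 and -0.0165 m and angle between the y axis of sand_block and the x axis of jig, either way round below 0.125 rad and angle between sand_block's own z axis and vertical below 0.05 rad and height (world z) of push_stick below 0.003 m and angle between push_stick's own z axis and vertical below 0.1 rad and linear speed of each of push_stick, sand_block below 0.02 m/s); the robot touches nothing.
It fails at once if the block is pressed on the fence or stop with more than 16 N (contact force between sand_block and jig above 16 N).
It fails at once if a finger or the arm touches the grey block (contact force between any of the fingers, the arm and sand_block above 0.5 N).
It fails at once if under way (origin less than 185 mm before the stop) the block strays far from the fence (origin over 55 mm from the jig's x axis) or twists more than 0.25 rad (x of sand_block in the frame of jig above -0.185 m and (y of sand_block in the frame of jig below -0.055 m or angle between the y axis of sand_block and the x axis of jig, either way round above 0.25 rad)).
It fails at once if the block is lifted off the board or tipped (height (world z) of sand_block above 0.016 m or angle between sand_block's own z axis and vertical above 0.25 rad).
It fails at once if the bowl, the tape roll or the black block is moved by more than 15 mm (distance of any of bowl, tape_roll, wet_block from where it was at the start of the episode above 0.015 m).
It also fails if it takes over 69 s, if anything falls off the work surface, if the arm or the gripper's body presses on something with over 40 N, if the wrist force passes 120 N, or if a joint passes its speed limit or range.

### The arm

A 6-joint arm with a two-finger parallel gripper is mounted at the origin on a cart in front of the work surface, level with it; the furniture and walls round the work are solid. World frame = base frame: x ahead of the robot, y to its left, z up, the work surface at z = 0. Lengths are in m, angles in rad, forces in N, time in s.
With the tool pointing down it reaches from about 0.275 to 0.85 m from the base axis. Payload 5.2 kg.
Tool frame: the origin (TCP) lies at the very end of the fingers, on their centre line; the grasp point (between the pads) lies 19 mm behind it; z points along the fingers, x is the direction in which the jaws open and shut, and the axes are right-handed (so a half turn about z gives the same grasp; the last joint's range is limited). The gripper opens to 85 mm and grips with 20 to 120 N. Pads are 22 mm wide; open, the fingers measure 114 mm over their backs; the gripper's body (76 mm by 85 mm) begins 54 mm behind the grasp point. The pads swing forward as they close: fully open they stand 13 mm farther back than shut.
Start: joints at [0.935, 0.259, 1.535, -0, 1.348, -0.203], TCP at [0.231, 0.499, 0.231] pointing down, gripper open.
Joint ranges: [-3.14, 3.14], [-0.91, 2.08], [0.19, 2.58], [-1.22, 4.36], [0.22, 2.71], [-3.12, 3.12]. Speed limits (rad/s): [2.57, 2.57, 3.14, 3.14, 3.14, 3.14].

### API

Orientations are given as a unit quaternion [x, y, z, w].
In Python, from rig import arm, cams gives the robot as it stands. The module is installed in compiled form; this text tells all that it offers.
- The arm moves only by the tool jog_arm, never from a script. Its argument "deltas" is text: rows parted by semicolons, each of 6 numbers parted by spaces: the shift along the world's x, y, z each as a share of 0.03 m, from -1 to 1, then the turn, a rotation vector about the world's x, y, z each as a share of 5 degrees, from -1 to 1. A call has 1 to 20 rows; each row shifts and turns the commanded pose from where the row before left it; what a row does not reach is not made up. A row lasts 1/12 s, in which the tool goes at most 41.7 mm and 7.16 degrees, less where a joint would pass 70% of its speed; a pose out of reach is approached as far as the arm can. A call with a number of a shift or a turn outside -1 to 1 is refused whole. A call with a gripper value outside its range is refused whole. "claw" is the opening, from 0 (shut) to 1 (fully open), set as the call begins (left out, the last holds). The fingers move at their own pace and stop on an object; the grip force is fixed at half the most. Time passes only in rows, so rows that do not move let the fingers close. It gives the time, the measured TCP pose, the force and the opening at its end, in the units of the state.
- arm.read_state(): the state, without advancing time (a new reading comes with each control period).
- cams.camera(name): name is "scene" or "top"; returns a dict with "img" (480x640x3 uint8, blue, green, red), "depth" (480x640 float32, m along the optical axis (not along the pixel's ray), 0 where there is no reading), "intrinsics" (3x3 intrinsics, pixels), "D" ([k1, k2, p1, p2, k3] as OpenCV has them; the pictures are not rectified), "xyz" and "attitude" of the camera in the world. Camera axes: x right, y up, looking along -z (the intrinsics and any distortion apply to the point x, -y, -z); pixel columns grow to the right and rows downward; lengths in m; the calibration is good to about 2 mm. A picture is of the moment at which its call begins.
- arm.finish_job(): hands the job in, once; it reports no verdict.
Trained networks look in a picture, given as the dict that the camera call returned (one of the last four; its "shot" number tells which), for a name from the list of things; names that differ only in an ending like _2 or _b are one class to them, and where a whole thing is asked for, a point or a joint stands for the part that bears it (a point fixed in the world has none). Each returns a list of dicts, best first, with "conf" (0 to 1); they miss things now and then, are a little off and sometimes report something else, mostly with a low value. They report only what shows in the picture. A call takes as long as a camera call. They do not tell look-alikes from the thing itself.
- cams.find_in(picture, name): "extent" ([centre column, centre row, width, height] in pixels, round what is visible of it).
The state is a dict: "clock": time; "joints": joint angles; "dq": joint speeds; "effort": joint torques, N m; "eef_pos": TCP position; "tcp_rot": TCP orientation; "wrist_force": force on the tool from outside, world axes, zero at the start; "moment": the same for the moment, N m; "width": finger opening in m.
Only numpy, scipy, OpenCV 4.12 (cv2) and the standard library are available. Lean on these libraries where they do the work, as an engineer would, in place of code of your own. Each camera call takes 0.05 s, during which the arm holds its last target.

## Working session

There is one attempt and no reset: what is moved stays moved. The work goes in short steps, Python scripts to look and compute and a tool call to move; the robot and the scene stay as the last step left them, time stands still between calls to the robot, and variables do not carry over. Pictures are saved under pics/ and viewed, and the job is handed in when it is done.

Besides the shell and the picture viewer there is one more tool, called after "Call:" as name(argument=value, ...) on one line, values as JSON. jog_arm: Moves the arm, as the interface text tells. Its arguments: {"type":"object","properties":{"deltas":{"type":"string"},"claw":{"type":"number"}},"required":["deltas"]}

```bash
mkdir -p pics
python3 - <<'E'
from rig import arm,cams
import cv2,numpy as np
s=arm.read_state();print(s)
for n in ["scene","top"]:
    c=cams.camera(n);cv2.imwrite(f"pics/{n}0.png",c["img"]);print(n,c["xyz"],c["attitude"],c["intrinsics"],c["D"])
    np.savez(f"{n}0.npz",**{k:np.array(v) for k,v in c.items()})
    for t in ["push_stick","sand_block","jig","grip","notch","tape_roll","bowl","wet_block"]:
        print(t,[(np.round(d["extent"]).tolist(),round(d["conf"],2)) for d in cams.find_in(c,t)])
E
```

```text
{'clock': 0.0, 'joints': array([ 9.35194027e-01,  2.59346799e-01,  1.53611277e+00, -1.58548641e-05,
        1.34800358e+00, -2.02799942e-01]), 'dq': array([-0.00123805, -0.00208507,  0.00057303, -0.00045262,  0.00046526,
        0.00026849]), 'effort': array([-1.06455147e-03, -4.46029437e+01, -2.90574646e+01, -7.27877486e-04,
        1.18794548e-02, -1.91993212e-05]), 'eef_pos': array([0.23033301, 0.49884721, 0.23046074]), 'tcp_rot': array([ 8.42440495e-01,  5.38788584e-01, -8.70467828e-04,  3.42098415e-04]), 'wrist_force': array([0.2160607 , 0.6767968 , 0.61063141]), 'moment': array([-0.06297366,  0.05054164, -0.00173432]), 'width': 0.08552831511962489}
scene [-0.06236078 -0.27270944  0.56624401] [ 0.40095749 -0.25653945 -0.46555313  0.7461105 ] [[452.18479905   0.         314.33678184]
 [  0.         452.18479905 246.55403272]
 [  0.           0.           1.        ]] [-0.03688761  0.          0.          0.          0.        ]
push_stick [([204.0, 217.0, 50.0, 40.0], 0.86), ([216.0, 248.0, 46.0, 46.0], 0.65)]
sand_block [([160.0, 310.0, 45.0, 34.0], 0.78), ([280.0, 282.0, 48.0, 
[... 574 characters left out ...]
0.           1.        ]] [-0.07395595  0.          0.          0.          0.        ]
push_stick [([169.0, 207.0, 59.0, 23.0], 0.95), ([221.0, 253.0, 60.0, 23.0], 0.58), ([348.0, 250.0, 146.0, 82.0], 0.51)]
sand_block [([294.0, 258.0, 40.0, 30.0], 0.98), ([217.0, 336.0, 36.0, 40.0], 0.77)]
jig [([349.0, 248.0, 151.0, 86.0], 0.65)]
grip [([220.0, 255.0, 61.0, 18.0], 0.97), ([168.0, 208.0, 64.0, 27.0], 0.66), ([345.0, 249.0, 143.0, 82.0], 0.45)]
notch [([168.0, 209.0, 59.0, 25.0], 0.92), ([219.0, 254.0, 59.0, 22.0], 0.79)]
tape_roll [([349.0, 342.0, 49.0, 52.0], 0.69)]
bowl [([461.0, 254.0, 56.0, 57.0], 0.73), ([218.0, 257.0, 58.0, 18.0], 0.28)]
wet_block [([374.0, 182.0, 25.0, 32.0], 0.95)]
```

Run:
```python
import cv2
i=cv2.imread("pics/top0.png")[150:390,130:510]
cv2.imwrite("pics/top0c.png",cv2.resize(i,(798,504),interpolation=cv2.INTER_CUBIC))
```

```text
(no output)
```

View pics/scene0.png

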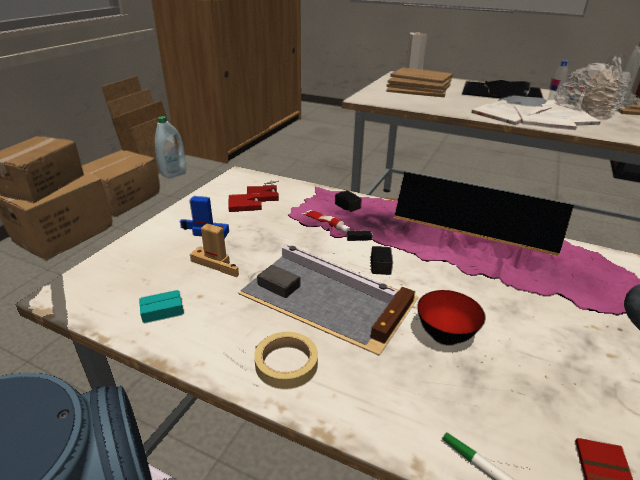

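View pics/top0c.png

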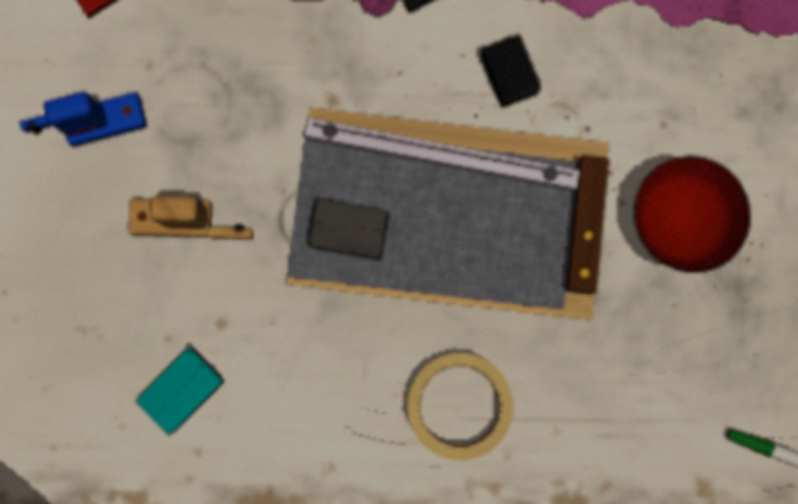

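The scene and top views show:
- **Sticks:** the pale wooden stick is at top px (220,253) and the blue look-alike at (168,208).
- **Blocks:** the grey block is on the sheet at (294,258) and the turquoise look-alike at (217,336).
- **Jig:** the fence runs along the upper side, with the dark stop at right (410,257).

The pale stick and the grey block match the description. I'll confirm with enlarged crops and measure.

```bash
cat > h.py <<'E'
import numpy as np,cv2
from scipy.spatial.transform import Rotation as R
def load(n):
    d=np.load(n,allow_pickle=True);return {k:d[k] for k in d.files}
def ray(c,uv):
    uv=np.asarray(uv,float).reshape(-1,1,2)
    p=cv2.undistortPoints(uv,c["intrinsics"],c["D"]).reshape(-1,2)
    d=np.c_[p[:,0],-p[:,1],-np.ones(len(p))]
    return R.from_quat(c["attitude"]).apply(d)
def onz(c,uv,z):
    d=ray(c,uv);o=np.asarray(c["xyz"]);return o+d*((z-o[2])/d[:,2])[:,None]
def proj(c,P):
    q=R.from_quat(c["attitude"]).inv().apply(np.asarray(P,float).reshape(-1,3)-c["xyz"])
    q=q*[1,-1,-1]
    return cv2.projectPoints(q,np.zeros(3),np.zeros(3),np.asarray(c["intrinsics"]),np.asarray(c["D"]))[0].reshape(-1,2)
def cloud(c):
    v,u=np.mgrid[0:480,0:640];d=ray(c,np.c_[u.ravel(),v.ravel()])
    P=np.asarray(c["xyz"])+d*np.asarray(c["depth"]).reshape(-1,1)
    return P.reshape(480,640,3)
E
python3 - <<'E'
from h import *
c=load("top0.npz");s=load("scene0.npz")
for n,cc in (("top",c),("scene",s)):
    P=cloud(cc);np.save(n+"P.npy",P)
P=np.load("topP.npy")
for u,v in [(220,253),(213,247),(245,261),(294,258),(400,210),(412,240),(300,300),(461,300)]: print(u,v,P[v,u].round(4))
P=np.load("sceneP.npy")
for u,v in [(215,230),(225,268),(280,275),(330,300),(150,200)]: print(u,v,P[v,u].round(4))
a=c["img"][225:285,180:260];b=c["img"][165:315,255:430];d=s["img"][205:285,180:260]
cv2.imwrite("pics/a.png",cv2.resize(a,None,fx=8,fy=8,interpolation=cv2.INTER_CUBIC))
cv2.imwrite("pics/b.png",cv2.resize(b,None,fx=4,fy=4,interpolation=cv2.INTER_CUBIC))
cv2.imwrite("pics/d.png",cv2.resize(d,None,fx=7,fy=7,interpolation=cv2.INTER_CUBIC))
E
```

```text
220 253 [0.5539 0.2416 0.0935]
213 247 [0.5651 0.2551 0.0964]
245 261 [0.5471 0.2023 0.0169]
294 258 [0.5532 0.1007 0.0294]
400 210 [ 6.620e-01 -1.216e-01 -3.000e-04]
412 240 [ 0.5929 -0.1409  0.0334]
300 300 [0.4688 0.0878 0.0025]
461 300 [ 4.724e-01 -2.485e-01 -4.000e-04]
215 230 [0.5571 0.2447 0.093 ]
225 268 [0.5437 0.2201 0.0149]
280 275 [0.5538 0.0943 0.0321]
330 300 [ 0.5572 -0.0128  0.0056]
150 200 [ 1.7815  1.7588 -0.7533]
```

View pics/a.png

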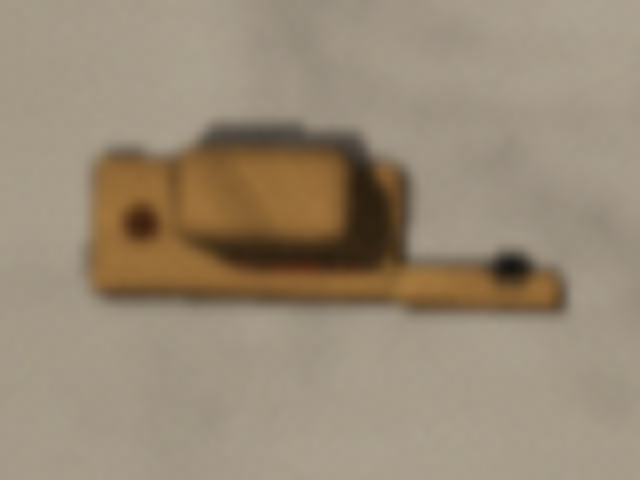

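View pics/b.png

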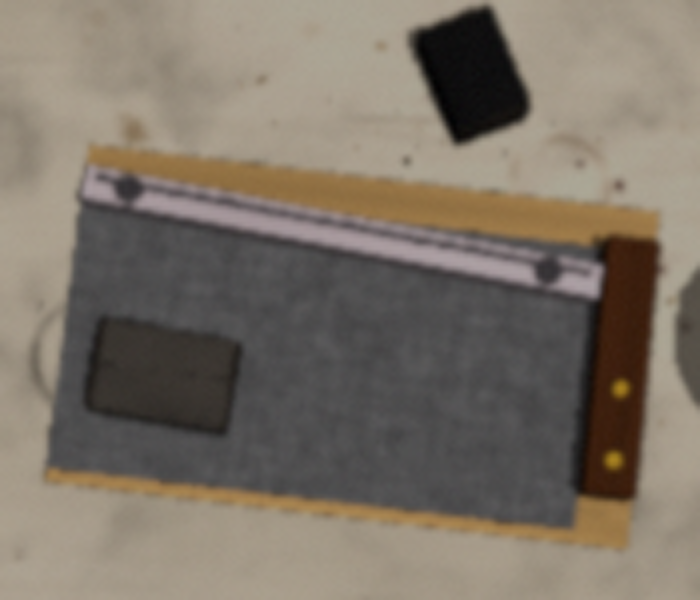

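View pics/d.png

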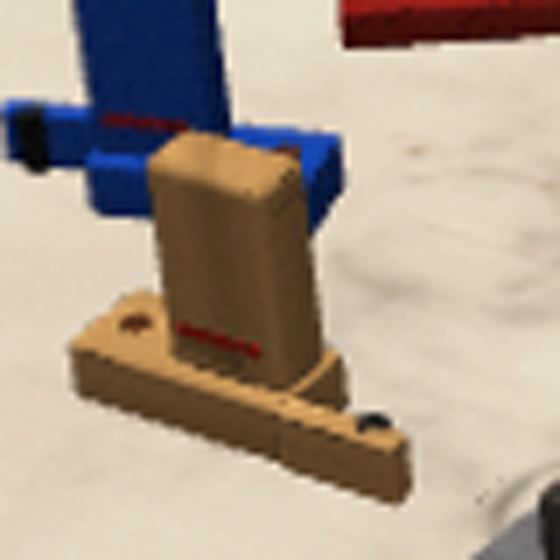

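```bash
cat > fit.py <<'E'
from h import *
from scipy.optimize import least_squares
c=load("top0.npz");s=load("scene0.npz")
def px(p,f,o): return (np.array(p,float)+.5)/f-.5+np.array(o)
def fit(M,uv,x0,cam,nm):
    M=np.array(M,float)/1000
    def f(p):
        Q=R.from_euler('z',p[2]).apply(M)+[p[0],p[1],0]
        return (proj(cam,Q)-uv).ravel()
    r=least_squares(f,x0);print(nm,r.x.round(4),"rms px",np.sqrt(np.mean(r.fun**2)).round(2),r.fun.reshape(-1,2).round(1).tolist());return r.x
o=(180,225)
S=fit([(-40,18,22),(-40,-18,22),(82,-19,22),(82,-9,22),(40,18,22),(-5,12,94),(39,12,94),(39,-12,94),(-5,-12,94)],
 px([(97,152),(97,292),(563,307),(563,268),(405,160),(178,150),(350,148),(350,245),(180,237)],8,o),[.55,.24,-1.57],c,"stick top")
od=(180,205)
S2=fit([(-40,-18,22),(-40,-18,0),(82,-19,22),(82,-19,0),(-5,-12,94),(39,-12,94),(39,12,94)],
 px([(72,348),(74,392),(408,445),(402,503),(152,165),(268,198),(303,160)],7,od),[.55,.24,-1.57],s,"stick scene")
ob=(255,165)
J=fit([(-275,55,4.5),(30,55,4.5),(30,-125,4.5),(-275,-125,4.5),(-275,-118,5),(1,-118,5),(0,34,31),(28,34,31),(28,-100,31),(0,-100,31)],
 px([(93,147),(660,210),(628,547),(47,483),(50,470),(573,527),(608,238),(658,240),(634,497),(581,493)],4,ob),[.6,-.13,-1.6],c,"jig")
B=fit([(24,37,33),(24,-37,33),(-24,-37,33),(-24,37,33)],px([(98,318),(240,342),(226,433),(88,408)],4,ob),[.55,.1,1.5],c,"blockA")
Rj=R.from_euler('z',-J[2])
def tj(p): return Rj.apply(np.array(p)-[J[0],J[1],0])
F=onz(c,px([(83,206),(600,300)],4,ob),.031);print("fence edge jig",tj(F).round(4))
print("block jig",tj([B[0],B[1],0]).round(4),B[2]-J[2]); print("stick rel yaw",S[2]-J[2],tj([S[0],S[1],0]))
np.savez("poses.npz",J=J,S=S,B=B)
E
python3 fit.py
```

```text
stick top [ 0.5621  0.2731 -1.5774] rms px 0.48 [[0.1, 0.4], [-0.7, 0.2], [0.1, 0.0], [0.2, 0.1], [0.1, 0.2], [-0.2, -1.0], [0.9, -0.3], [0.4, -0.1], [-1.0, 0.4]]
stick scene [ 0.5632  0.273  -1.5597] rms px 0.96 [[-0.6, -0.6], [0.5, 1.5], [-0.9, 0.4], [0.8, 0.8], [-1.4, -1.0], [-0.1, -0.8], [1.8, -0.8]]
jig [ 0.5945 -0.127  -1.6728] rms px 0.63 [[-1.4, -0.5], [-0.0, 0.1], [0.2, 0.6], [-0.6, -0.0], [-1.0, -0.1], [0.4, 0.7], [-0.0, -1.0], [0.9, 0.0], [1.0, 0.3], [0.6, -0.2]]
blockA [ 0.552   0.0977 -0.1474] rms px 0.52 [[0.3, -0.1], [0.5, -0.4], [0.3, 0.0], [-1.1, 0.5]]
fence edge jig [[-0.2708  0.0174  0.031 ]
 [-0.0008 -0.0008  0.031 ]]
block jig [-0.2192 -0.0652  0.    ] 1.525445934725963
stick rel yaw 0.09542899554574436 [-0.39468377 -0.07292029  0.        ]
```

Call:
jog_arm(deltas="0.852 -0.623 0 0 0 -1;0.852 -0.623 0 0 0 -1;0.852 -0.623 0 0 0 -1;0.852 -0.623 0 0 0 -1;0.852 -0.623 0 0 0 -1;0.852 -0.623 0 0 0 -1;0.852 -0.623 0 0 0 -1;0.852 -0.623 0 0 0 -1;0.852 -0.623 0 0 0 -1;0.852 -0.623 0 0 0 -1;0.852 -0.623 0 0 0 -1;0.852 -0.623 0 0 0 -1;0.852 -0.623 0 0 0 -1;0 0 0 0 0 0;0 0 0 0 0 0;0 0 0 0 0 0", claw=0.65)

```text
clock: 2.23
eef_pos: [0.5625, 0.2563, 0.231]
tcp_rot: [1.0, 0.002, -0.001, -0.0]
wrist_force: [-0.4, 0.3, 0.8]
width: 0.0555
```

Run:
```python
from h import *
c=load("top0.npz");s=load("scene0.npz");p=np.load("poses.npz");J=p["J"]
# subpixel fence-edge fit: sample gradient across predicted line, top view & scene view
def W(x,y,z): return R.from_euler('z',J[2]).apply(np.array([x,y,z]))+[J[0],J[1],0]
def edge(cam,z,lab,th=0.067):
    g=cv2.cvtColor(cam["img"],cv2.COLOR_BGR2GRAY).astype(np.float32)
    xs=np.linspace(-.26,-.02,60);off=np.arange(-.010,.0101,.0004);pts=[]
    for x in xs:
        if cam is c and -.165<0 and False: pass
        y0=-np.tan(th)*x
        uv=proj(cam,[W(x,y0+o,z) for o in off]).astype(np.float32)
        v=cv2.remap(g,uv[:,0].reshape(1,-1),uv[:,1].reshape(1,-1),cv2.INTER_CUBIC)[0]
        d=np.gradient(cv2.GaussianBlur(v.reshape(1,-1),(0,0),2)[0]);i=np.argmax(d) # dark sheet -> bright fence
        pts.append((x,y0+off[i],d[i]))
    pts=np.array(pts)
    k=np.ones(len(pts),bool)
    for _ in range(5):
        f=np.polyfit(pts[k,0],pts[k,1],1);r=pts[:,1]-np.polyval(f,pts[:,0]);k=abs(r)<.0012
    print(lab,"slope",f[0].round(4),"y at 0",f[1].round(4),"n",k.sum(),"rms",r[k].std().round(5))
for z in (.031,.005): edge(c,z,f"top z{z}");edge(s,z,f"scene z{z}")
P=np.load("sceneP.npy").reshape(-1,3)
```

```text
top z0.031 slope -0.0797 y at 0 0.0 n 60 rms 0.00034
scene z0.031 slope -0.0798 y at 0 -0.0001 n 60 rms 0.00027
top z0.005 slope -0.0798 y at 0 0.0045 n 60 rms 0.00032
scene z0.005 slope -0.12 y at 0 -0.0045 n 11 rms 0.00061
```

Call:
jog_arm(deltas="0 0 -0.93 0 0 0;0 0 -0.93 0 0 0;0 0 -0.93 0 0 0;0 0 -0.93 0 0 0;0 0 -0.93 0 0 0;0 0 -0.93 0 0 0;0 0 -0.92 0 0 0;0 0 0 0 0 0;0 0 0 0 0 0;0 0 0 0 0 0")

```text
clock: 3.07
eef_pos: [0.5634, 0.2574, 0.038]
tcp_rot: [1.0, 0.003, 0.001, -0.0]
wrist_force: [0.5, 0.4, 1.3]
width: 0.0556
```

Call:
jog_arm(deltas="0 0 0 0 0 0;0 0 0 0 0 0;0 0 0 0 0 0;0 0 0 0 0 0;0 0 0 0 0 0;0 0 0 0 0 0;0 0 0 0 0 0;0 0 0 0 0 0", claw=0)

```text
clock: 3.73
eef_pos: [0.5639, 0.2568, 0.0382]
tcp_rot: [1.0, 0.002, 0.001, -0.0]
wrist_force: [-1.1, 1.4, 6.8]
width: 0.0234
```

Call:
jog_arm(deltas="0 0 0.2 0 0 0;0 0 0.2 0 0 0;0 0 0.2 0 0 0;0 0 0.2 0 0 0;0 0 0.2 0 0 0;0 0 0 0 0 0;0 0 0 0 0 0;0 0 0 0 0 0")

```text
clock: 4.4
eef_pos: [0.5628, 0.2563, 0.0662]
tcp_rot: [1.0, 0.002, -0.0, 0.0]
wrist_force: [-0.1, 0.0, -2.0]
width: 0.0234
```

Run:
```python
from rig import arm,cams
import cv2,numpy as np
print(arm.read_state())
for n,(a,b,cc,d) in {"scene":(190,300,150,320),"top":(200,300,160,340)}.items():
    c=cams.camera(n);np.savez(f"{n}1.npz",**{k:np.array(v) for k,v in c.items()})
    cv2.imwrite(f"pics/{n}1.png",cv2.resize(c["img"][a:b,cc:d],None,fx=4,fy=4,interpolation=cv2.INTER_CUBIC))
```

```text
{'clock': 4.4, 'joints': array([ 2.47143920e-01,  5.26266607e-01,  1.56322094e+00, -2.25688934e-05,
        1.05240015e+00,  2.43651609e-01]), 'dq': array([ 0.00095256,  0.00617459,  0.004369  , -0.00031474, -0.0002308 ,
       -0.00111669]), 'effort': array([-7.12465087e-03, -5.64110327e+01, -2.54009163e+01,  4.79976457e-03,
       -1.77246780e-02,  8.03341095e-05]), 'eef_pos': array([0.56277718, 0.25625471, 0.06617034]), 'tcp_rot': array([ 9.99998455e-01,  1.75174718e-03, -1.40721264e-04,  4.53466990e-05]), 'wrist_force': array([-0.05279649,  0.02650233, -2.0424697 ]), 'moment': array([-0.037233  ,  0.03046642,  0.02149846]), 'width': 0.02344766444396423}
```

View pics/scene1.png

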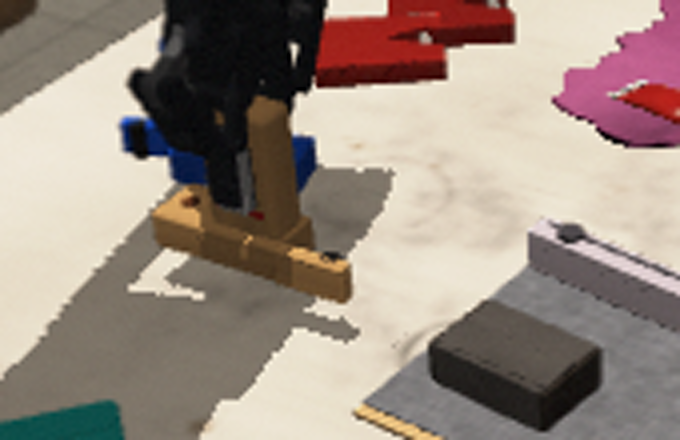

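View pics/top1.png

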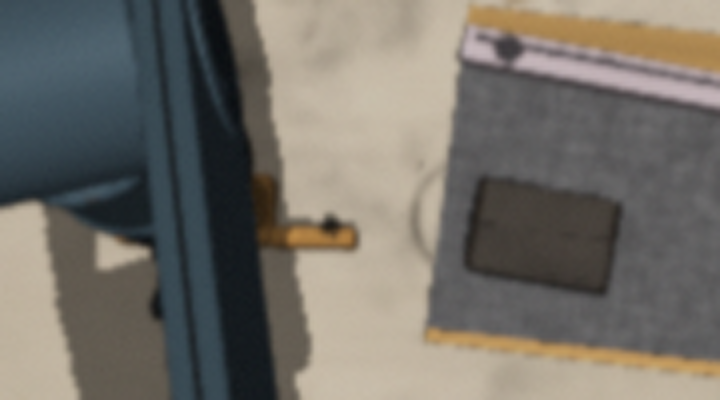

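The stick is held level about 28 mm above the bench, and the lip tip shows at scene crop (350,275) and top crop (357,237). Next I check its pose in the hand and plan the waypoints.

```bash
cat > plan.py <<'E'
from h import *
p=np.load("poses.npz");J=p["J"];B=p["B"]
fy=-1.750
f=np.array([np.cos(fy),np.sin(fy)]); n=np.array([-f[1],f[0]])  # n toward fence (left of feed)
O=J[:2]
def F(q): q=np.array(q)[:2]-O; return np.array([q@f,q@n])   # fence frame coordinates
def Wd(a,b): return O+a*f+b*n
def notch(T,psi,e=0.0):
    return np.array(T[:2])+np.array([[np.cos(psi),-np.sin(psi)],[np.sin(psi),np.cos(psi)]])@[.023-e,-.005]
def tcp(nt,psi,e=0.0):
    return np.array(nt)-np.array([[np.cos(psi),-np.sin(psi)],[np.sin(psi),np.cos(psi)]])@[.023-e,-.005]
E
python3 - <<'E'
from plan import *
c=load("top1.npz");s=load("scene1.npz")
T=np.array([.5628,.2563]);psi=-1.5708-.0035
def st(pts):
    M=np.array(pts)/1000;return R.from_euler('z',psi).apply(M-[.017,0,0])+[T[0],T[1],.028]
print((proj(c,st([(82,-9,22),(82,-19,22)]))-[160,200]+.5)*4-.5)
print((proj(s,st([(82,-19,22),(82,-19,0),(-40,-18,22)]))-[150,190]+.5)*4-.5)
for nm,uv in (("top",(314,0)),):pass
cor=[R.from_euler('z',B[2]).apply([x,y,0])[:2]+B[:2] for x,y in((.024,.037),(.024,-.037),(-.024,-.037),(-.024,.037))]
print("block centre fence frame",F(B[:2]),"corners",np.round([F(q) for q in cor],4).tolist())
print("notch now",F(notch(T,psi)))
E
```

```text
[[355.53748884 225.8554984 ]
 [354.90178263 245.65000318]]
[[341.75081332 271.93293775]
 [345.49789067 307.54738045]
 [150.38180907 211.84551712]]
block centre fence frame [-0.21354134 -0.08186697] corners [[-0.2513, -0.0591], [-0.1773, -0.0567], [-0.1758, -0.1047], [-0.2498, -0.107]]
notch now [-0.34798929 -0.10040344]
```

Run:
```python
from plan import *
T=np.array([.5628,.2563]);e=-.001
A=tcp(Wd(-.263,-.120),fy,e);print("A",A,(A-T)/.03)
print("f,n per mm share",f/30,n/30, f,n)
```

```text
A [0.53248553 0.17590683] [-1.01048219 -2.67977223]
f,n per mm share [-0.00594154 -0.03279953] [ 0.03279953 -0.00594154] [-0.17824606 -0.98398595] [ 0.98398595 -0.17824606]
```

Call:
jog_arm(deltas="-0.253 -0.335 0 0 0 -0.504;-0.253 -0.335 0 0 0 -0.504;-0.253 -0.335 0 0 0 -0.504;-0.252 -0.335 0 0 0 -0.504;0 -0.335 0 0 0 0;0 -0.335 0 0 0 0;0 -0.335 0 0 0 0;0 -0.335 0 0 0 0;0 0 -0.2 0 0 0;0 0 -0.2 0 0 0;0 0 -0.2 0 0 0;0 0 -0.04 0 0 0;0 0 0 0 0 0;0 0 0 0 0 0;0 0 0 0 0 0")

```text
clock: 5.75
eef_pos: [0.5327, 0.1763, 0.0472]
tcp_rot: [0.996, -0.086, 0.0, -0.0]
wrist_force: [0.7, -0.6, -2.2]
width: 0.0235
```

```bash
cat > look.py <<'E'
import sys
from rig import arm,cams
from plan import *
k=sys.argv[1]
S=arm.read_state();T=S["eef_pos"];r=R.from_quat(S["tcp_rot"]).as_matrix();psi=np.arctan2(r[1,0],r[0,0])-np.pi/2
print("t",round(S["clock"],2),"tcp",T.round(4),"psi",psi.round(4),"tilt",np.arccos(-r[2,2]).round(4),"notch(a,b)",F(notch(T,psi,-.001)).round(4),
 "force f,n,z",np.round([S["wrist_force"][:2]@f,S["wrist_force"][:2]@n,S["wrist_force"][2]],2))
im=[]
for nm,(a,b,cc,d) in {"scene":(190,340,180,420),"top":(190,290,200,440)}.items():
    c=cams.camera(nm);np.savez(f"{nm}_{k}.npz",**{q:np.array(v) for q,v in c.items()})
    im.append(cv2.resize(c["img"][a:b,cc:d],(720,int(3*(b-a))),interpolation=cv2.INTER_CUBIC))
o=np.vstack(im);cv2.imwrite(f"pics/l{k}.png",cv2.resize(o,(int(o.shape[1]*.78),int(o.shape[0]*.78)),interpolation=cv2.INTER_AREA))
E
python3 look.py 2
```

```text
t 5.75 tcp [0.5327 0.1763 0.0472] psi -1.7426 tilt 0.0003 notch(a,b) [-0.2634 -0.1197] force f,n,z [ 0.46  0.78 -2.17]
```

View pics/l2.png

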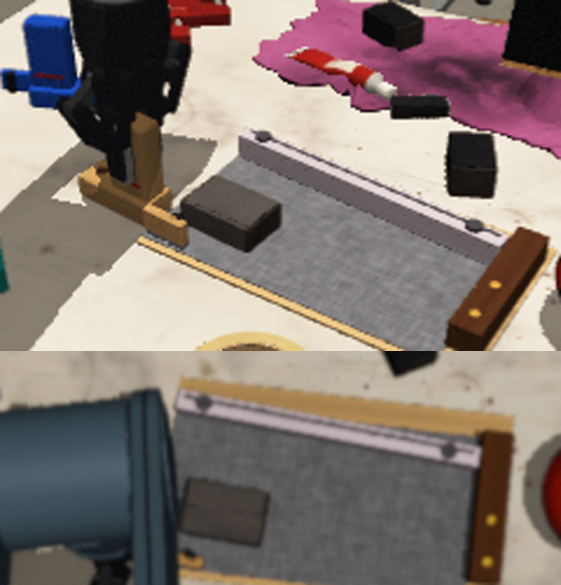

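Call:
jog_arm(deltas="0.037 -0.075 0 0 0 -0.085;0.037 -0.075 0 0 0 0;0.037 -0.075 0 0 0 0;0.037 -0.075 0 0 0 0;0.037 -0.075 0 0 0 0;0.037 -0.075 0 0 0 0;0 0 0 0 0 0;0 0 0 0 0 0")

```text
clock: 6.52
eef_pos: [0.5393, 0.1622, 0.0471]
tcp_rot: [0.996, -0.09, -0.0, -0.0]
wrist_force: [0.3, -0.2, -1.0]
width: 0.0232
```

```bash
python3 look.py 3
```

```text
t 6.52 tcp [0.5393 0.1622 0.0471] psi -1.751 tilt 0.0001 notch(a,b) [-0.2508 -0.1108] force f,n,z [ 0.14  0.3  -0.96]
```

View pics/l3.png

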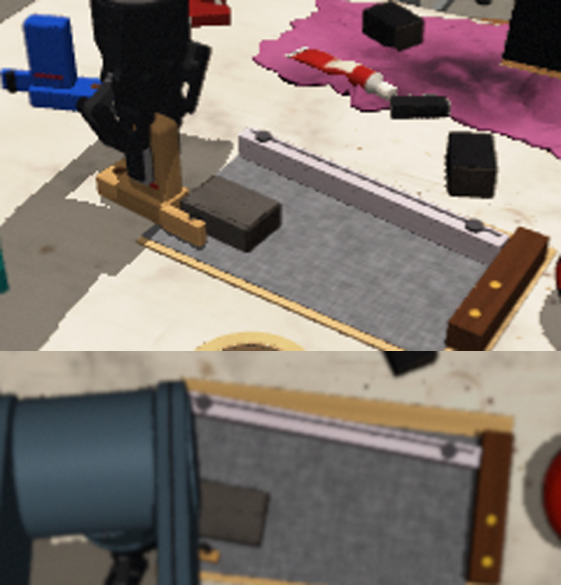

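Call:
jog_arm(deltas="0.074 -0.061 0 0 0 0;0.074 -0.061 0 0 0 0;0.074 -0.061 0 0 0 0;0.074 -0.061 0 0 0 0;0.074 -0.061 0 0 0 0;0.074 -0.061 0 0 0 0;0.074 -0.061 0 0 0 0;0.074 -0.061 0 0 0 0;0.074 -0.061 0 0 0 0;0.074 -0.061 0 0 0 0;0 0 0 0 0 0")

```text
clock: 7.53
eef_pos: [0.5622, 0.1435, 0.0471]
tcp_rot: [0.996, -0.09, 0.0, 0.0]
wrist_force: [-0.5, -0.4, -1.9]
width: 0.0233
```

```bash
python3 look.py 4
```

```text
t 7.53 tcp [0.5622 0.1435 0.0471] psi -1.7508 tilt 0.0008 notch(a,b) [-0.2364 -0.085 ] force f,n,z [ 0.45 -0.48 -1.91]
```

View pics/l4.png

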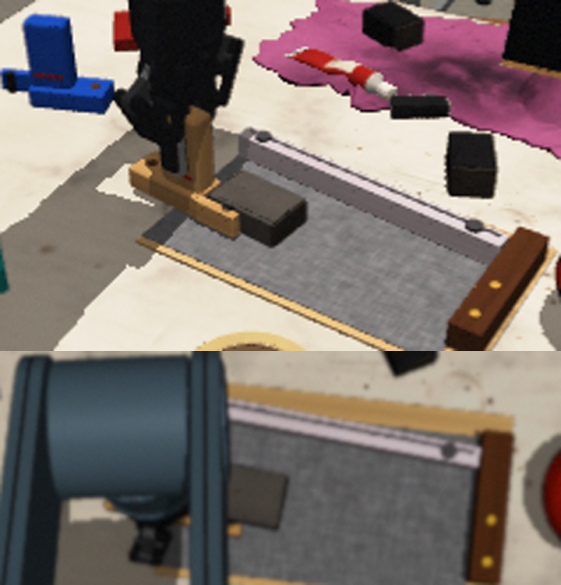

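Call:
jog_arm(deltas="0.073 -0.064 0 0 0 0;0.073 -0.064 0 0 0 0;0.073 -0.064 0 0 0 0;0.073 -0.064 0 0 0 0;0.073 -0.064 0 0 0 0;0.073 -0.064 0 0 0 0;0.073 -0.064 0 0 0 0;0.073 -0.064 0 0 0 0;0.073 -0.064 0 0 0 0;0.073 -0.064 0 0 0 0;0.073 -0.064 0 0 0 0;0.073 -0.064 0 0 0 0;0 0 0 0 0 0")

```text
clock: 8.72
eef_pos: [0.5885, 0.1205, 0.0471]
tcp_rot: [0.996, -0.09, 0.0, 0.0]
wrist_force: [-1.4, -1.0, -1.5]
width: 0.0231
```

```bash
python3 look.py 5
```

```text
t 8.72 tcp [0.5885 0.1205 0.0471] psi -1.7508 tilt 0.001 notch(a,b) [-0.2184 -0.055 ] force f,n,z [ 1.18 -1.2  -1.51]
```

View pics/l5.png

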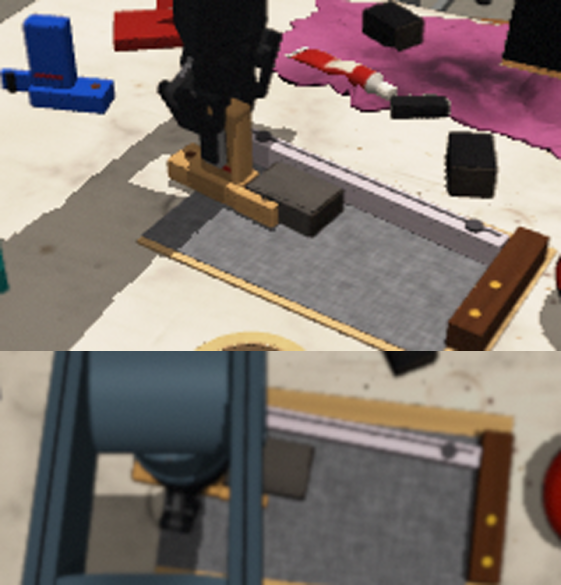

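Call:
jog_arm(deltas="0.029 -0.026 0 0 0 0;0.029 -0.026 0 0 0 0;0.029 -0.026 0 0 0 0;0.029 -0.026 0 0 0 0;0.029 -0.026 0 0 0 0;0 0 0 0 0 0")

```text
clock: 9.32
eef_pos: [0.5923, 0.117, 0.0471]
tcp_rot: [0.996, -0.09, 0.0, 0.0]
wrist_force: [-1.6, 2.4, -0.7]
width: 0.0234
```

Call:
jog_arm(deltas="0.028 -0.029 0 0 0 0")

```text
clock: 9.4
eef_pos: [0.5928, 0.1165, 0.0471]
tcp_rot: [0.996, -0.09, -0.0, -0.0]
wrist_force: [-1.5, 2.5, 0.5]
width: 0.0233
```

Call:
jog_arm(deltas="0.013 -0.019 0 0 0 0;0 0 0 0 0 0")

```text
clock: 9.57
eef_pos: [0.5936, 0.1156, 0.0471]
tcp_rot: [0.996, -0.09, 0.0, 0.0]
wrist_force: [-0.9, 1.7, -0.9]
width: 0.0236
```

```bash
python3 look.py 6
```

```text
t 9.57 tcp [0.5936 0.1156 0.0471] psi -1.7506 tilt 0.0004 notch(a,b) [-0.2145 -0.0491] force f,n,z [-1.55 -1.21 -0.88]
```

View pics/l6.png

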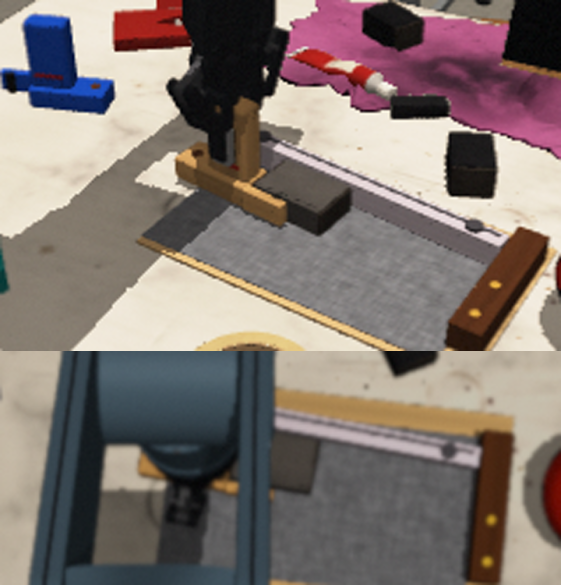

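Call:
jog_arm(deltas="0.013 -0.019 0 0 0 0;0.013 -0.019 0 0 0 0;0 0 0 0 0 0")

```text
clock: 9.92
eef_pos: [0.5942, 0.1145, 0.0471]
tcp_rot: [0.996, -0.09, 0.0, -0.0]
wrist_force: [-1.2, 1.4, -1.2]
width: 0.0228
```

Call:
jog_arm(deltas="0.013 -0.019 0 0 0 0;0 0 0 0 0 0")

```text
clock: 10.08
eef_pos: [0.5946, 0.114, 0.0471]
tcp_rot: [0.996, -0.09, 0.0, -0.0]
wrist_force: [-2.1, 2.5, -0.7]
width: 0.0232
```

Call:
jog_arm(deltas="0.013 -0.019 0 0 0 0;0 0 0 0 0 0")

```text
clock: 10.25
eef_pos: [0.595, 0.1134, 0.0471]
tcp_rot: [0.996, -0.09, 0.0, 0.0]
wrist_force: [-0.8, 1.4, -1.0]
width: 0.0236
```

Call:
jog_arm(deltas="0.015 -0.013 0 0 0 0;0.015 -0.013 0 0 0 0;0 0 0 0 0 0")

```text
clock: 10.5
eef_pos: [0.5958, 0.1126, 0.0471]
tcp_rot: [0.996, -0.09, -0.0, 0.0]
wrist_force: [-1.8, 1.6, 0.0]
width: 0.0233
```

Call:
jog_arm(deltas="0.015 -0.013 0 0 0 0;0 0 0 0 0 0")

```text
clock: 10.67
eef_pos: [0.5962, 0.1122, 0.0471]
tcp_rot: [0.996, -0.09, -0.0, 0.0]
wrist_force: [-2.9, 2.4, -0.2]
width: 0.0232
```

Call:
jog_arm(deltas="0.015 -0.013 0 0 0 0;0 0 0 0 0 0")

```text
clock: 10.83
eef_pos: [0.5965, 0.112, 0.0471]
tcp_rot: [0.996, -0.09, -0.0, -0.0]
wrist_force: [-2.6, 2.9, 1.5]
width: 0.0234
```

```bash
python3 look.py 7
python3 - <<'E'
import numpy as np,cv2
c=np.load("top_7.npz")["img"][205:260,290:340];s=np.load("scene_7.npz")["img"][240:300,270:345]
a=cv2.resize(c,None,fx=9,fy=9,interpolation=cv2.INTER_CUBIC);b=cv2.resize(s,None,fx=9,fy=9,interpolation=cv2.INTER_CUBIC)
cv2.imwrite("pics/z7a.png",a);cv2.imwrite("pics/z7b.png",b)
E
```

```text
t 10.83 tcp [0.5965 0.112  0.0471] psi -1.7507 tilt 0.0006 notch(a,b) [-0.2115 -0.0457] force f,n,z [-2.43 -3.13  1.45]
```

View pics/z7a.png

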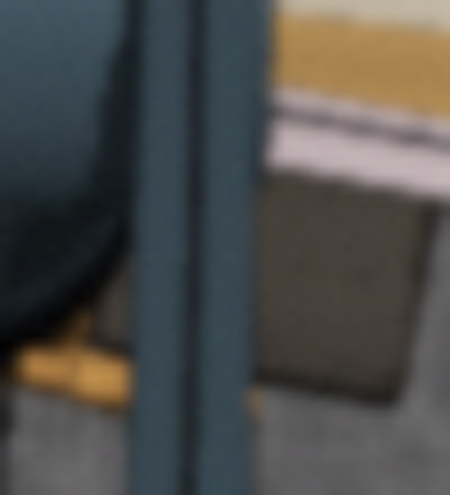

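View pics/z7b.png

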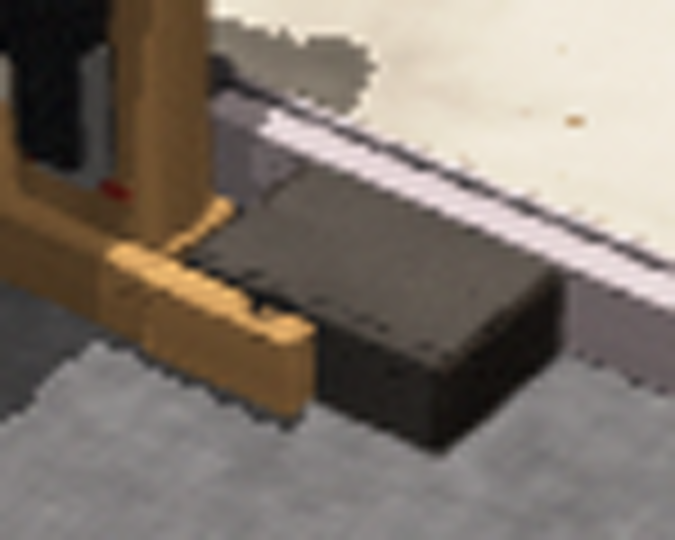

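Call:
jog_arm(deltas="0.001 -0.051 0 0 0 0;-0.009 -0.049 0 0 0 0;-0.009 -0.049 0 0 0 0;-0.009 -0.049 0 0 0 0")

```text
clock: 11.27
eef_pos: [0.5956, 0.1073, 0.0472]
tcp_rot: [0.996, -0.09, -0.0, -0.001]
wrist_force: [-4.2, 7.9, 0.3]
width: 0.0231
```

Call:
jog_arm(deltas="-0.009 -0.049 0 0 0 0;-0.009 -0.049 0 0 0 0;-0.009 -0.049 0 0 0 0")

```text
clock: 11.52
eef_pos: [0.5948, 0.1029, 0.0472]
tcp_rot: [0.996, -0.09, -0.0, -0.001]
wrist_force: [-2.8, 6.2, 1.3]
width: 0.0236
```

```bash
python3 look.py 8
```

```text
t 11.52 tcp [0.5948 0.1029 0.0472] psi -1.7508 tilt 0.002 notch(a,b) [-0.2023 -0.0457] force f,n,z [-5.61 -3.83  1.28]
```

Call:
jog_arm(deltas="-0.006 -0.033 0 0 0 0;-0.006 -0.033 0 0 0 0;-0.006 -0.033 0 0 0 0;-0.006 -0.033 0 0 0 0")

```text
clock: 11.95
eef_pos: [0.5941, 0.099, 0.0472]
tcp_rot: [0.996, -0.09, -0.0, -0.001]
wrist_force: [-3.2, 7.5, 1.5]
width: 0.0233
```

Call:
jog_arm(deltas="-0.006 -0.033 0 0 0 0;-0.006 -0.033 0 0 0 0;-0.006 -0.033 0 0 0 0;-0.006 -0.033 0 0 0 0")

```text
clock: 12.28
eef_pos: [0.5933, 0.095, 0.0472]
tcp_rot: [0.996, -0.09, -0.0, -0.001]
wrist_force: [-3.2, 7.4, 2.0]
width: 0.0239
```

Call:
jog_arm(deltas="-0.006 -0.033 0 0 0 0;-0.006 -0.033 0 0 0 0;-0.006 -0.033 0 0 0 0;-0.006 -0.033 0 0 0 0")

```text
clock: 12.62
eef_pos: [0.5926, 0.091, 0.0472]
tcp_rot: [0.996, -0.09, -0.0, -0.001]
wrist_force: [-3.4, 8.3, 0.9]
width: 0.0233
```

```bash
python3 look.py 9
```

```text
t 12.62 tcp [0.5926 0.091  0.0472] psi -1.7507 tilt 0.0021 notch(a,b) [-0.1902 -0.0457] force f,n,z [-7.54 -4.79  0.88]
```

View pics/l9.png

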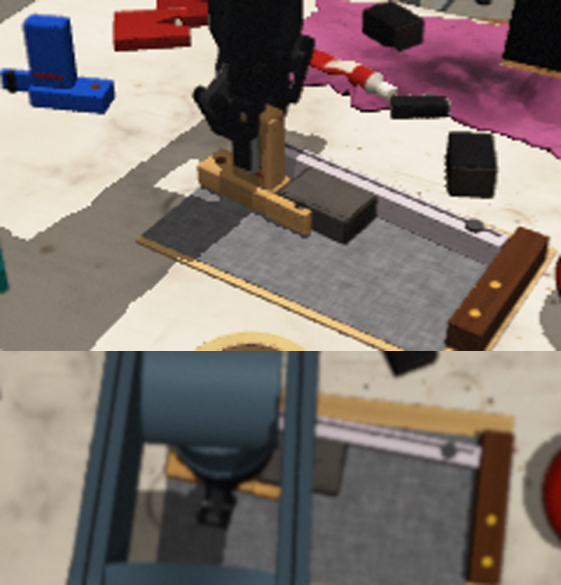

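Call:
jog_arm(deltas="-0.0075 -0.033 0 0 0 0;-0.0075 -0.033 0 0 0 0;-0.0075 -0.033 0 0 0 0;-0.0075 -0.033 0 0 0 0;-0.0075 -0.033 0 0 0 0;-0.0075 -0.033 0 0 0 0")

```text
clock: 13.22
eef_pos: [0.5914, 0.0848, 0.0471]
tcp_rot: [0.996, -0.09, -0.0, -0.001]
wrist_force: [-2.3, 5.9, 1.1]
width: 0.0235
```

Call:
jog_arm(deltas="-0.0065 -0.033 0 0 0 0;-0.0065 -0.033 0 0 0 0;-0.0065 -0.033 0 0 0 0;-0.0065 -0.033 0 0 0 0;-0.0065 -0.033 0 0 0 0;-0.0065 -0.033 0 0 0 0")

```text
clock: 13.72
eef_pos: [0.5904, 0.0788, 0.0472]
tcp_rot: [0.996, -0.09, -0.0, -0.001]
wrist_force: [-2.3, 6.6, 0.1]
width: 0.0234
```

Call:
jog_arm(deltas="-0.0065 -0.033 0 0 0 0;-0.0065 -0.033 0 0 0 0;-0.0065 -0.033 0 0 0 0;-0.0065 -0.033 0 0 0 0;-0.0065 -0.033 0 0 0 0;-0.0065 -0.033 0 0 0 0")

```text
clock: 14.22
eef_pos: [0.5892, 0.0727, 0.0471]
tcp_rot: [0.996, -0.09, -0.0, -0.001]
wrist_force: [-2.7, 5.5, 0.2]
width: 0.0234
```

```bash
python3 look.py 10
```

```text
t 14.22 tcp [0.5892 0.0727 0.0471] psi -1.7507 tilt 0.0013 notch(a,b) [-0.1716 -0.0458] force f,n,z [-4.93 -3.61  0.22]
```

Call:
jog_arm(deltas="-0.0065 -0.033 0 0 0 0;-0.0065 -0.033 0 0 0 0;-0.0065 -0.033 0 0 0 0;-0.0065 -0.033 0 0 0 0;-0.0065 -0.033 0 0 0 0;-0.0065 -0.033 0 0 0 0;-0.0065 -0.033 0 0 0 0;-0.0065 -0.033 0 0 0 0")

```text
clock: 14.98
eef_pos: [0.5877, 0.0647, 0.0471]
tcp_rot: [0.996, -0.09, 0.0, -0.001]
wrist_force: [-1.6, 6.2, 0.4]
width: 0.0236
```

Call:
jog_arm(deltas="-0.006 -0.033 0 0 0 0;-0.006 -0.033 0 0 0 0;-0.006 -0.033 0 0 0 0;-0.006 -0.033 0 0 0 0;-0.006 -0.033 0 0 0 0;-0.006 -0.033 0 0 0 0;-0.006 -0.033 0 0 0 0;-0.006 -0.033 0 0 0 0")

```text
clock: 15.65
eef_pos: [0.5863, 0.0568, 0.0472]
tcp_rot: [0.996, -0.09, 0.0, -0.001]
wrist_force: [-2.5, 5.5, 1.1]
width: 0.0233
```

Call:
jog_arm(deltas="-0.006 -0.033 0 0 0 0;-0.006 -0.033 0 0 0 0;-0.006 -0.033 0 0 0 0;-0.006 -0.033 0 0 0 0;-0.006 -0.033 0 0 0 0;-0.006 -0.033 0 0 0 0")

```text
clock: 16.15
eef_pos: [0.5852, 0.0508, 0.0471]
tcp_rot: [0.996, -0.09, 0.0, -0.001]
wrist_force: [-1.0, 4.7, 0.4]
width: 0.0235
```

```bash
python3 look.py 11
```

```text
t 16.15 tcp [0.5852 0.0508 0.0471] psi -1.7507 tilt 0.0012 notch(a,b) [-0.1493 -0.0459] force f,n,z [-4.49 -1.82  0.41]
```

View pics/l11.png

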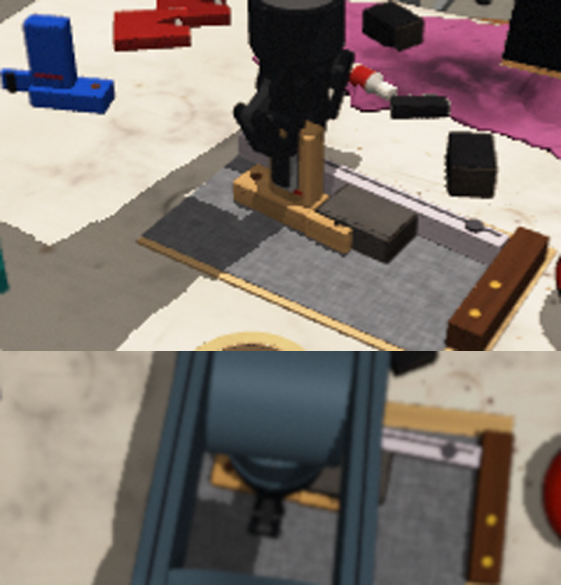

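Call:
jog_arm(deltas="0.002 -0.033 0 0 0 0;0.002 -0.033 0 0 0 0;-0.003 -0.033 0 0 0 0;-0.006 -0.033 0 0 0 0;-0.006 -0.033 0 0 0 0")

```text
clock: 16.67
eef_pos: [0.5844, 0.0465, 0.0471]
tcp_rot: [0.996, -0.09, -0.0, -0.001]
wrist_force: [-2.4, 6.6, 1.5]
width: 0.0234
```

Call:
jog_arm(deltas="-0.0055 -0.033 0 0 0 0;-0.0055 -0.033 0 0 0 0;-0.0055 -0.033 0 0 0 0;-0.0055 -0.033 0 0 0 0;-0.0055 -0.033 0 0 0 0")

```text
clock: 17.08
eef_pos: [0.5836, 0.0416, 0.0471]
tcp_rot: [0.996, -0.09, -0.0, -0.001]
wrist_force: [-2.7, 8.8, 2.3]
width: 0.0233
```

Call:
jog_arm(deltas="-0.0055 -0.033 0 0 0 0;-0.0055 -0.033 0 0 0 0;-0.0055 -0.033 0 0 0 0;-0.0055 -0.033 0 0 0 0;-0.0055 -0.033 0 0 0 0")

```text
clock: 17.5
eef_pos: [0.5827, 0.0367, 0.0471]
tcp_rot: [0.996, -0.09, -0.0, -0.001]
wrist_force: [-2.4, 8.8, 2.2]
width: 0.0234
```

```bash
python3 look.py 12
```

```text
t 17.5 tcp [0.5827 0.0367 0.0471] psi -1.7508 tilt 0.0023 notch(a,b) [-0.135  -0.0458] force f,n,z [-8.22 -3.98  2.15]
```

Call:
jog_arm(deltas="-0.006 -0.033 0 0 0 0;-0.006 -0.033 0 0 0 0;-0.006 -0.033 0 0 0 0;-0.006 -0.033 0 0 0 0;-0.006 -0.033 0 0 0 0;-0.006 -0.033 0 0 0 0;-0.006 -0.033 0 0 0 0;-0.006 -0.033 0 0 0 0")

```text
clock: 18.27
eef_pos: [0.5812, 0.0288, 0.0472]
tcp_rot: [0.996, -0.09, -0.0, -0.001]
wrist_force: [-2.9, 7.6, 2.0]
width: 0.0232
```

Call:
jog_arm(deltas="-0.006 -0.033 0 0 0 0;-0.006 -0.033 0 0 0 0;-0.006 -0.033 0 0 0 0;-0.006 -0.033 0 0 0 0;-0.006 -0.033 0 0 0 0;-0.006 -0.033 0 0 0 0;-0.006 -0.033 0 0 0 0;-0.006 -0.033 0 0 0 0")

```text
clock: 18.93
eef_pos: [0.5798, 0.0209, 0.0472]
tcp_rot: [0.996, -0.09, -0.0, -0.001]
wrist_force: [-3.6, 8.5, 2.3]
width: 0.0233
```

```bash
python3 look.py 13
```

```text
t 18.93 tcp [0.5798 0.0209 0.0472] psi -1.7508 tilt 0.0024 notch(a,b) [-0.1189 -0.0458] force f,n,z [-7.76 -5.02  2.26]
```

View pics/l13.png

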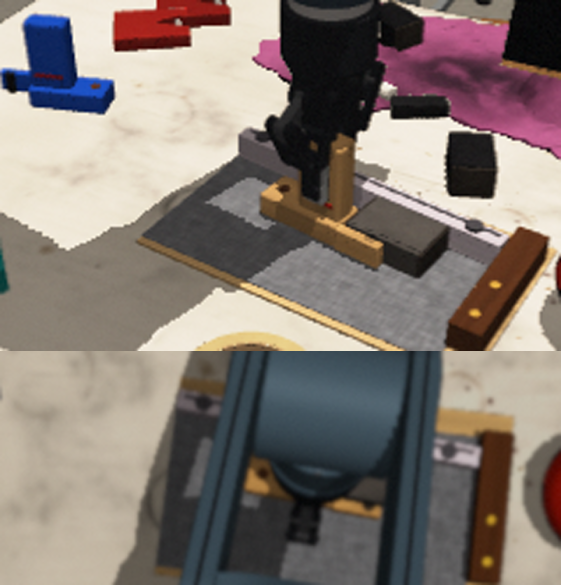

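Call:
jog_arm(deltas="-0.0072 -0.033 0 0 0 0;-0.0072 -0.033 0 0 0 0;-0.0065 -0.033 0 0 0 0;-0.0065 -0.033 0 0 0 0;-0.0065 -0.033 0 0 0 0;-0.0065 -0.033 0 0 0 0;-0.0065 -0.033 0 0 0 0;-0.0065 -0.033 0 0 0 0")

```text
clock: 19.7
eef_pos: [0.5783, 0.0128, 0.0472]
tcp_rot: [0.996, -0.09, -0.0, -0.001]
wrist_force: [-2.2, 7.8, 1.1]
width: 0.023
```

Call:
jog_arm(deltas="-0.006 -0.033 0 0 0 0;-0.006 -0.033 0 0 0 0;-0.006 -0.033 0 0 0 0;-0.006 -0.033 0 0 0 0;-0.006 -0.033 0 0 0 0;-0.006 -0.033 0 0 0 0;-0.006 -0.033 0 0 0 0;-0.006 -0.033 0 0 0 0")

```text
clock: 20.37
eef_pos: [0.5769, 0.0048, 0.0472]
tcp_rot: [0.996, -0.09, -0.0, -0.001]
wrist_force: [-3.9, 7.6, 2.6]
width: 0.0234
```

Call:
jog_arm(deltas="-0.006 -0.033 0 0 0 0;-0.006 -0.033 0 0 0 0;-0.006 -0.033 0 0 0 0;-0.006 -0.033 0 0 0 0;-0.006 -0.033 0 0 0 0;-0.006 -0.033 0 0 0 0;-0.006 -0.033 0 0 0 0;-0.006 -0.033 0 0 0 0")

```text
clock: 21.03
eef_pos: [0.5754, -0.0031, 0.0471]
tcp_rot: [0.996, -0.09, -0.0, -0.001]
wrist_force: [-2.7, 7.9, 2.0]
width: 0.0235
```

```bash
python3 look.py 14
```

```text
t 21.03 tcp [ 0.5754 -0.0031  0.0471] psi -1.7508 tilt 0.0021 notch(a,b) [-0.0945 -0.0459] force f,n,z [-7.3  -4.07  2.  ]
```

View pics/l14.png

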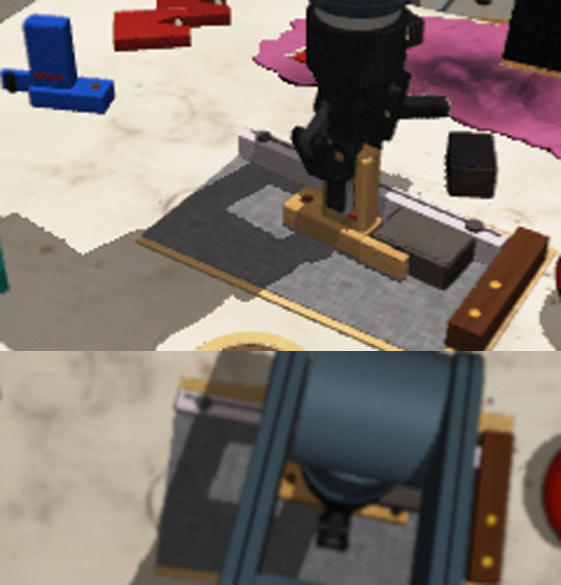

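Call:
jog_arm(deltas="-0.006 -0.033 0 0 0 0;-0.006 -0.033 0 0 0 0;-0.006 -0.033 0 0 0 0;-0.006 -0.033 0 0 0 0;-0.006 -0.033 0 0 0 0;-0.006 -0.033 0 0 0 0;-0.006 -0.033 0 0 0 0")

```text
clock: 21.72
eef_pos: [0.5741, -0.01, 0.0471]
tcp_rot: [0.996, -0.09, -0.0, -0.001]
wrist_force: [-1.7, 7.2, 1.6]
width: 0.0235
```

Call:
jog_arm(deltas="-0.006 -0.033 0 0 0 0;-0.006 -0.033 0 0 0 0;-0.006 -0.033 0 0 0 0;-0.006 -0.033 0 0 0 0;-0.006 -0.033 0 0 0 0;-0.006 -0.033 0 0 0 0;-0.006 -0.033 0 0 0 0")

```text
clock: 22.3
eef_pos: [0.5729, -0.0169, 0.0472]
tcp_rot: [0.996, -0.09, -0.0, -0.001]
wrist_force: [-2.3, 8.1, 1.7]
width: 0.0236
```

Call:
jog_arm(deltas="-0.003 -0.016 0 0 0 0;-0.003 -0.016 0 0 0 0;-0.003 -0.016 0 0 0 0")

```text
clock: 22.55
eef_pos: [0.5726, -0.0184, 0.0471]
tcp_rot: [0.996, -0.09, -0.0, -0.001]
wrist_force: [-3.2, 8.4, 1.0]
width: 0.0234
```

```bash
python3 look.py 15;python3 - <<'E'
import numpy as np,cv2
s=np.load("scene_15.npz")["img"][255:340,330:420]
cv2.imwrite("pics/z15.png",cv2.resize(s,None,fx=7,fy=7,interpolation=cv2.INTER_CUBIC))
E
```

```text
t 22.55 tcp [ 0.5726 -0.0184  0.0471] psi -1.7508 tilt 0.0021 notch(a,b) [-0.079 -0.046] force f,n,z [-7.66 -4.6   1.04]
```

View pics/z15.png

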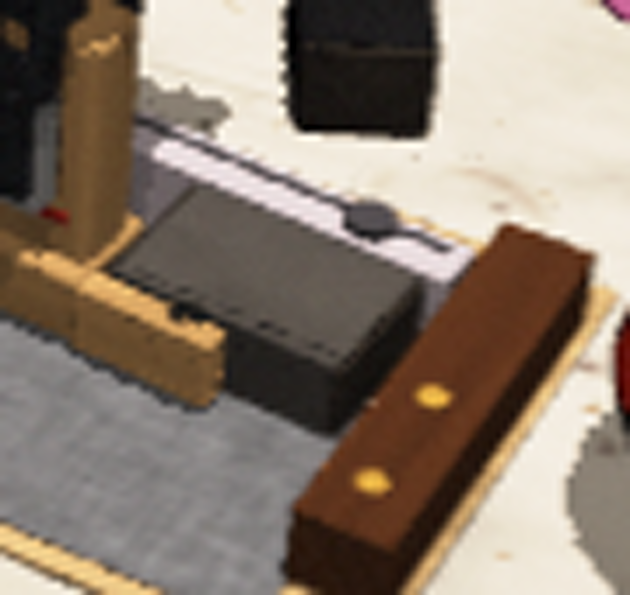

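Call:
jog_arm(deltas="-0.004 -0.016 0 0 0 0;-0.004 -0.016 0 0 0 0;-0.004 -0.016 0 0 0 0")

```text
clock: 22.9
eef_pos: [0.5723, -0.0199, 0.0471]
tcp_rot: [0.996, -0.09, -0.0, -0.001]
wrist_force: [-1.4, 7.2, 1.8]
width: 0.0231
```

Call:
jog_arm(deltas="-0.004 -0.016 0 0 0 0;-0.004 -0.016 0 0 0 0")

```text
clock: 23.07
eef_pos: [0.5721, -0.0209, 0.0471]
tcp_rot: [0.996, -0.09, -0.0, -0.001]
wrist_force: [-2.0, 6.3, 2.1]
width: 0.0231
```

Call:
jog_arm(deltas="-0.003 -0.016 0 0 0 0;-0.003 -0.016 0 0 0 0")

```text
clock: 23.23
eef_pos: [0.5719, -0.0219, 0.0471]
tcp_rot: [0.996, -0.09, -0.0, -0.001]
wrist_force: [-2.8, 8.1, 1.4]
width: 0.0235
```

Call:
jog_arm(deltas="-0.003 -0.016 0 0 0 0")

```text
clock: 23.32
eef_pos: [0.5719, -0.0224, 0.0472]
tcp_rot: [0.996, -0.09, -0.0, -0.001]
wrist_force: [-1.9, 6.7, 2.3]
width: 0.0234
```

Call:
jog_arm(deltas="-0.003 -0.016 0 0 0 0")

```text
clock: 23.4
eef_pos: [0.5717, -0.0229, 0.0471]
tcp_rot: [0.996, -0.09, -0.0, -0.001]
wrist_force: [-1.2, 7.7, 0.5]
width: 0.0234
```

Call:
jog_arm(deltas="-0.002 -0.012 0 0 0 0;0 0 0 0 0 0")

```text
clock: 23.57
eef_pos: [0.5717, -0.0233, 0.0471]
tcp_rot: [0.996, -0.09, -0.0, -0.001]
wrist_force: [-2.4, 7.2, 1.6]
width: 0.023
```

Call:
jog_arm(deltas="-0.002 -0.012 0 0 0 0;0 0 0 0 0 0")

```text
clock: 23.73
eef_pos: [0.5716, -0.0236, 0.0471]
tcp_rot: [0.996, -0.09, -0.0, -0.001]
wrist_force: [-1.9, 7.8, 1.5]
width: 0.0232
```

Call:
jog_arm(deltas="-0.002 -0.012 0 0 0 0;0 0 0 0 0 0")

```text
clock: 23.9
eef_pos: [0.5715, -0.024, 0.0471]
tcp_rot: [0.996, -0.09, -0.0, -0.001]
wrist_force: [-2.2, 6.5, 1.4]
width: 0.0234
```

```bash
python3 look.py 16;python3 - <<'E'
import numpy as np,cv2
s=np.load("scene_16.npz")["img"][255:340,330:420]
cv2.imwrite("pics/z16.png",cv2.resize(s,None,fx=7,fy=7,interpolation=cv2.INTER_CUBIC))
E
```

```text
t 23.9 tcp [ 0.5715 -0.024   0.0471] psi -1.7508 tilt 0.0018 notch(a,b) [-0.0733 -0.046 ] force f,n,z [-6.03 -3.36  1.37]
```

View pics/z16.png

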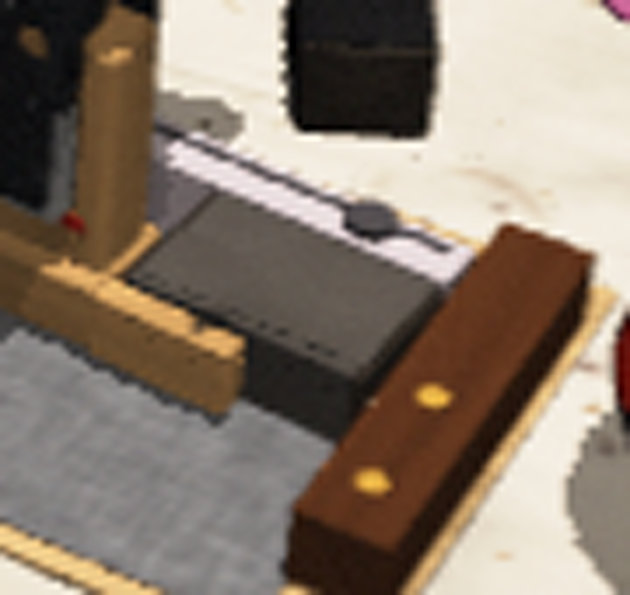

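Call:
jog_arm(deltas="-0.002 -0.012 0 0 0 0;0 0 0 0 0 0")

```text
clock: 24.17
eef_pos: [0.5715, -0.0243, 0.0471]
tcp_rot: [0.996, -0.09, -0.0, -0.001]
wrist_force: [-2.6, 6.9, 2.0]
width: 0.0233
```

Call:
jog_arm(deltas="-0.002 -0.012 0 0 0 0;0 0 0 0 0 0")

```text
clock: 24.33
eef_pos: [0.5714, -0.0247, 0.0471]
tcp_rot: [0.996, -0.09, -0.0, -0.001]
wrist_force: [-2.6, 6.4, 2.4]
width: 0.0234
```

Call:
jog_arm(deltas="-0.002 -0.012 0 0 0 0;0 0 0 0 0 0")

```text
clock: 24.5
eef_pos: [0.5714, -0.025, 0.0471]
tcp_rot: [0.996, -0.09, -0.0, -0.001]
wrist_force: [-2.7, 6.8, 2.2]
width: 0.0233
```

Call:
jog_arm(deltas="-0.002 -0.012 0 0 0 0;0 0 0 0 0 0")

```text
clock: 24.67
eef_pos: [0.5713, -0.0251, 0.0472]
tcp_rot: [0.996, -0.09, -0.0, -0.001]
wrist_force: [-1.2, 8.2, 1.2]
width: 0.0231
```

Call:
jog_arm(deltas="-0.002 -0.01 0 0 0 0;0 0 0 0 0 0")

```text
clock: 24.83
eef_pos: [0.5713, -0.0252, 0.0472]
tcp_rot: [0.996, -0.09, -0.0, -0.001]
wrist_force: [-1.5, 8.9, 3.1]
width: 0.0233
```

```bash
python3 look.py 17
```

```text
t 24.83 tcp [ 0.5713 -0.0252  0.0472] psi -1.7508 tilt 0.0025 notch(a,b) [-0.0721 -0.046 ] force f,n,z [-8.5  -3.02  3.1 ]
```

Call:
jog_arm(deltas="-0.002 -0.01 0 0 0 0;0 0 0 0 0 0;0 0 0 0 0 0")

```text
clock: 25.18
eef_pos: [0.5713, -0.0252, 0.0472]
tcp_rot: [0.996, -0.09, -0.0, -0.001]
wrist_force: [-2.3, 9.3, 2.6]
width: 0.023
```

Call:
jog_arm(deltas="0 0 0 0 0 0;0 0 0 0 0 0;0 0 0 0 0 0;0 0 0 0 0 0")

```text
clock: 25.52
eef_pos: [0.5713, -0.0252, 0.0472]
tcp_rot: [0.996, -0.09, -0.0, -0.001]
wrist_force: [-1.7, 9.6, 2.4]
width: 0.0237
```

```bash
python3 look.py 18;python3 - <<'E'
import numpy as np,cv2
s=np.load("scene_18.npz")["img"][255:340,330:420]
cv2.imwrite("pics/z18.png",cv2.resize(s,None,fx=7,fy=7,interpolation=cv2.INTER_CUBIC))
E
```

```text
t 25.52 tcp [ 0.5713 -0.0252  0.0472] psi -1.7508 tilt 0.0028 notch(a,b) [-0.072 -0.046] force f,n,z [-9.15 -3.39  2.37]
```

View pics/z18.png

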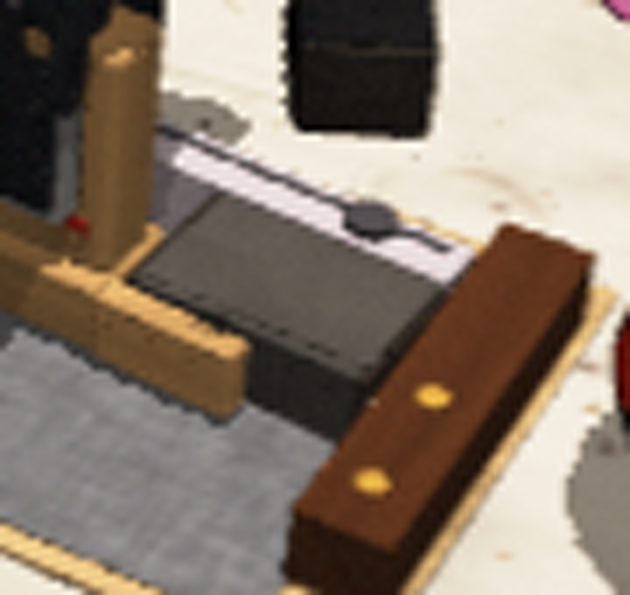

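Call:
jog_arm(deltas="-0.03 0.022 0 0 0 0;-0.03 0.022 0 0 0 0;-0.033 0.012 0 0 0 0;-0.066 0.012 0 0 0 0;-0.066 0.012 0 0 0 0;-0.066 0.012 0 0 0 0;0 0 0 0 0 0")

```text
clock: 26.2
eef_pos: [0.5624, -0.0248, 0.0472]
tcp_rot: [0.996, -0.09, -0.0, 0.0]
wrist_force: [0.3, -0.1, -1.4]
width: 0.0233
```

```bash
python3 look.py 19;python3 - <<'E'
import numpy as np,cv2
s=np.load("scene_19.npz")["img"][255:340,330:420]
cv2.imwrite("pics/z19.png",cv2.resize(s,None,fx=7,fy=7,interpolation=cv2.INTER_CUBIC))
E
```

```text
t 26.2 tcp [ 0.5624 -0.0248  0.0472] psi -1.7507 tilt 0.0007 notch(a,b) [-0.0708 -0.0548] force f,n,z [ 0.08  0.34 -1.41]
```

View pics/z19.png

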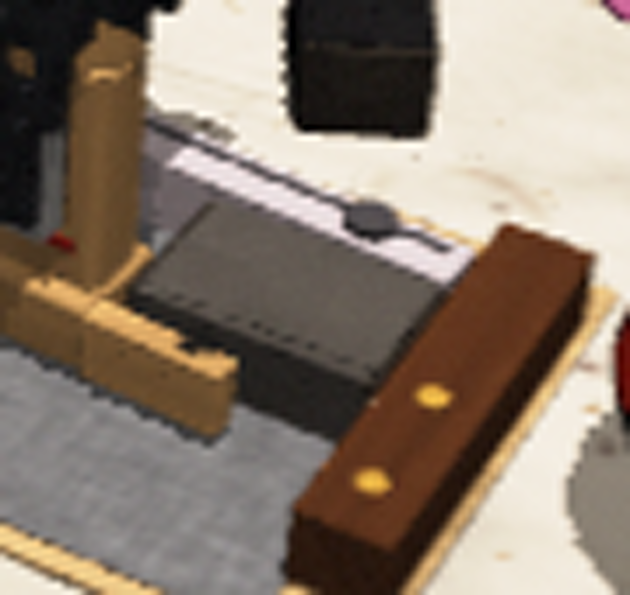

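Call:
jog_arm(deltas="0.01 0.06 0 0 0 0;0.05 0.295 0 0 0 0;0.05 0.295 0 0 0 0;0.05 0.295 0 0 0 0;0.05 0.295 0 0 0 0;0.05 0.295 0 0 0 0;0.05 0.295 0 0 0 0;0.05 0.295 0.3 0 0 0;0.05 0.295 0.3 0 0 0;0.05 0.295 0 0 0 0;-0.04 0.6 0 0 0 0;-0.05 0.6 0 0 0 0;-0.05 0.6 0 0 0 0;-0.05 0.6 0 0 0 0;-0.05 0.6 0 0 0 0;-0.05 0.6 0 0 0 0;-0.05 0.6 0 0 0 0;-0.05 0.6 0 0 0 0;-0.05 0.6 0 0 0 0;-0.05 0.6 0 0 0 0")

```text
clock: 27.97
eef_pos: [0.562, 0.2386, 0.0657]
tcp_rot: [0.996, -0.09, 0.0, -0.0]
wrist_force: [-0.2, -0.2, -1.5]
width: 0.0231
```

Call:
jog_arm(deltas="-0.05 0.5 0 0 0 0.5;-0.05 0.5 0 0 0 0.5;0 0 0 0 0 0.5;0 0 0 0 0 0;0 0 0 0 0 0")

```text
clock: 28.38
eef_pos: [0.5589, 0.2675, 0.0652]
tcp_rot: [1.0, -0.024, 0.0, 0.0]
wrist_force: [-0.2, -0.4, -1.3]
width: 0.0234
```

```bash
python3 look.py 20
```

```text
t 28.38 tcp [0.5589 0.2675 0.0652] psi -1.6189 tilt 0.0003 notch(a,b) [-0.3573 -0.1072] force f,n,z [ 0.37 -0.09 -1.34]
```

View pics/l20.png

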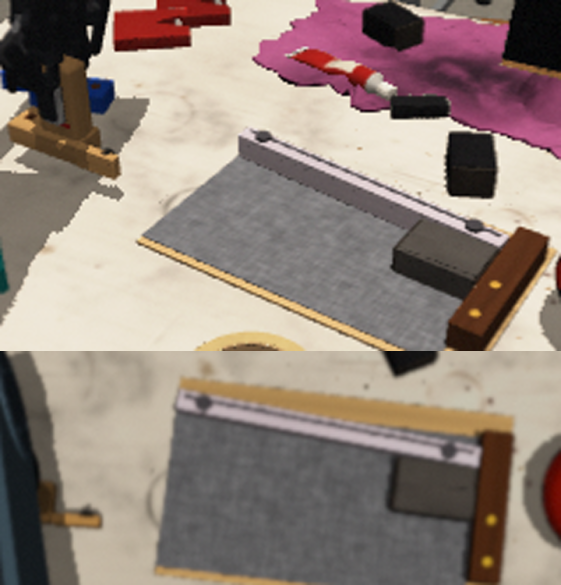

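The block is home against the fence and stop (top crop (430,487)), and the stick is clear of the board. Lowering it now.

Call:
jog_arm(deltas="0 0 -0.2 0 0 0;0 0 -0.2 0 0 0;0 0 -0.2 0 0 0;0 0 -0.15 0 0 0;0 0 -0.05 0 0 0;0 0 -0.05 0 0 0;0 0 0 0 0 0;0 0 0 0 0 0")

```text
clock: 29.15
eef_pos: [0.559, 0.2671, 0.0396]
tcp_rot: [1.0, -0.024, 0.0, -0.0]
wrist_force: [0.2, -0.6, -0.4]
width: 0.0231
```

Call:
jog_arm(deltas="0 0 -0.03 0 0 0;0 0 0 0 0 0")

```text
clock: 29.32
eef_pos: [0.5591, 0.2672, 0.0389]
tcp_rot: [1.0, -0.024, 0.0, -0.0]
wrist_force: [0.2, -0.7, -2.0]
width: 0.0236
```

Call:
jog_arm(deltas="0 0 -0.03 0 0 0;0 0 0 0 0 0")

```text
clock: 29.48
eef_pos: [0.5591, 0.2672, 0.0383]
tcp_rot: [1.0, -0.024, 0.0, -0.0]
wrist_force: [-0.8, -0.3, 1.1]
width: 0.0239
```

Call:
jog_arm(deltas="0 0 -0.02 0 0 0;0 0 0 0 0 0;0 0 0 0 0 0")

```text
clock: 29.73
eef_pos: [0.5591, 0.2672, 0.0382]
tcp_rot: [1.0, -0.024, 0.0, -0.0]
wrist_force: [-1.0, -0.1, 5.5]
width: 0.0235
```

```bash
python3 look.py 21
```

```text
t 29.73 tcp [0.5591 0.2672 0.0382] psi -1.6195 tilt 0.0009 notch(a,b) [-0.3572 -0.1069] force f,n,z [ 0.31 -0.99  5.46]
```

View pics/l21.png

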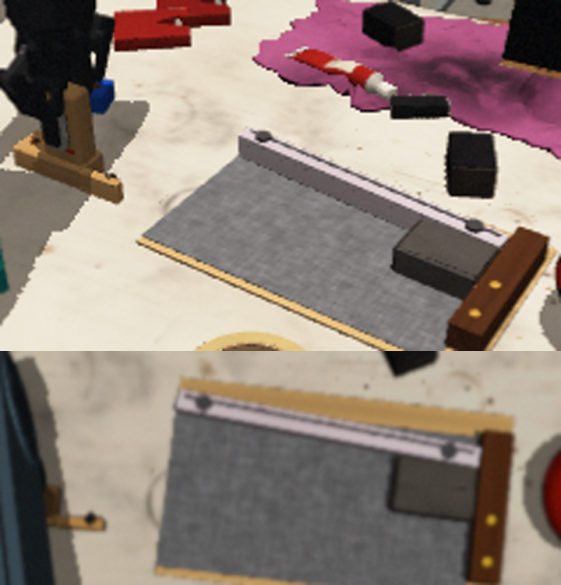

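Call:
jog_arm(deltas="0 0 0 0 0 0;0 0 0 0 0 0;0 0 0 0 0 0;0 0 0 0 0 0;0 0 0 0 0 0;0 0 0 0 0 0", claw=0.6)

```text
clock: 30.33
eef_pos: [0.5589, 0.2671, 0.0371]
tcp_rot: [1.0, -0.024, -0.0, 0.0]
wrist_force: [0.0, -0.7, -0.3]
width: 0.0511
```

Call:
jog_arm(deltas="0 0 0.3 0 0 0;0 0 0.6 0 0 0;0 0 0.9 0 0 0;0 0 0.9 0 0 0;0 0 0.9 0 0 0;0 0 0.9 0 0 0;0 0 0.9 0 0 0;0 0.9 0.5 0 0 0;-0.5 0.9 0 0 0 0;-0.9 0.9 0 0 0 0;-0.9 0.9 0 0 0 0;-0.9 0.9 0 0 0 0;-0.9 0.9 0 0 0 0;-0.9 0.9 0 0 0 0;0 0 0 0 0 0;0 0 0 0 0 0")

```text
clock: 31.67
eef_pos: [0.407, 0.4577, 0.215]
tcp_rot: [1.0, -0.022, 0.0, -0.0]
wrist_force: [0.6, 0.3, -0.2]
width: 0.0513
```

```bash
python3 look.py 22
python3 - <<'E'
from plan import *
c=load("top_22.npz");i=c["img"]
cv2.imwrite("pics/t22.png",cv2.resize(i[165:315,190:430],None,fx=3.3,fy=3.3,interpolation=cv2.INTER_CUBIC))
a=load("top0.npz")["img"];d=cv2.absdiff(a,i).max(2)
for nm,(u,v) in {"bowl":(461,254),"tape":(349,342),"wet":(374,182)}.items(): print(nm,"max diff",d[v-32:v+32,u-32:u+32].max(), (d[v-32:v+32,u-32:u+32]>40).sum())
E
```

```text
t 31.67 tcp [0.407  0.4577 0.215 ] psi -1.6155 tilt 0.0007 notch(a,b) [-0.5174 -0.2904] force f,n,z [-0.41  0.55 -0.23]
bowl max diff 8 0
tape max diff 8 0
wet max diff 8 0
```

View pics/l22.png

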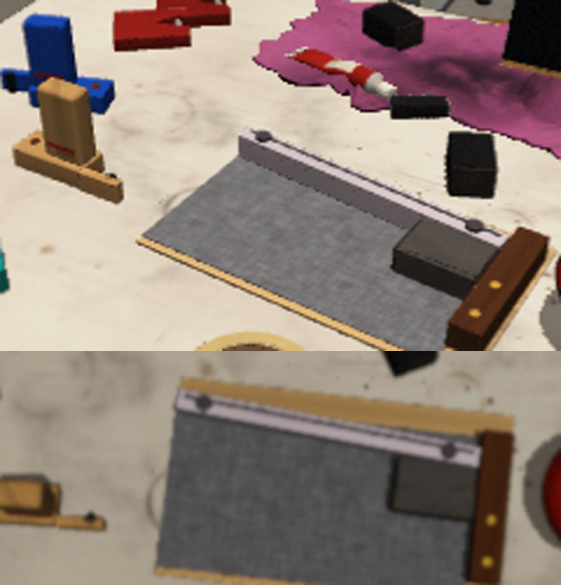

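View pics/t22.png

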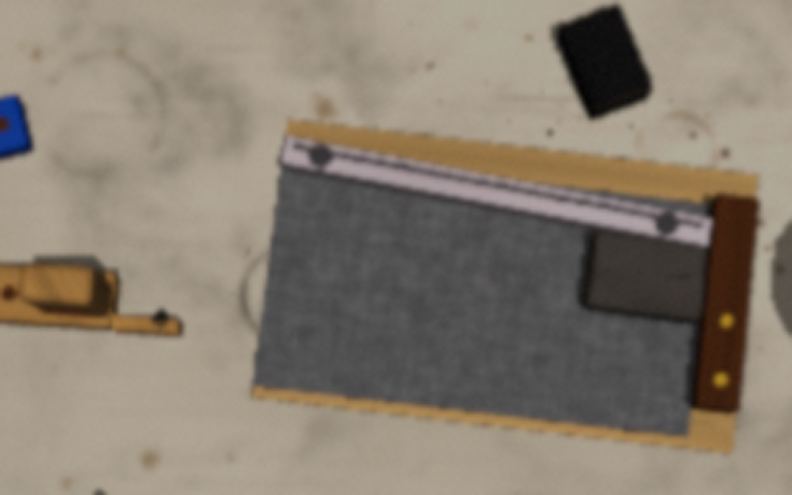

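Run:
```python
from plan import *
c=load("top_22.npz")
q=onz(c,(np.array([[586,305],[697,321]])+.5)/3.3-.5+np.array([190,165]),.033)
print((R.from_euler('z',-J[2]).apply(q-[J[0],J[1],0])).round(4), "expected trailing (-.0774,-.0422)")
P=cloud(c);m=c["img"]
for z in (20,):
    u,v=np.array([645,275])/3.3+[190,165];print("block top z",P[int(v)-5:int(v)+5,int(u)-8:int(u)+8,2].mean().round(4))
```

```text
[[-0.0739 -0.0457  0.033 ]
 [-0.0045 -0.0478  0.033 ]] expected trailing (-.0774,-.0422)
block top z 0.0316
```

```bash
python3 -c "
from rig import arm
print(arm.finish_job(), arm.read_state()['clock'])"
```

```text
the job is handed in; nothing more can be done
the job is handed in; nothing more can be done
```

I took the pale push stick by its grip, pushed the grey block diagonally onto the fence, fed it along the fence and pressed it against the stop. I then backed off and stood the stick on the bench beyond the infeed end. The job was handed in at about 32 s of the 69 s allowed; no verdict is reported.

**What the last checks showed:**
- **Fence angle:** both cameras gave about 0.08 rad to the jig's x axis, with the infeed end displaced away from the track.
- **Feed force:** the wrist readings were mostly 3–5 N toward the fence. They dipped once to 1.8 N in the middle part, and I corrected that. These are spot readings, not the contact force itself.
- **At the stop:** the forward motion stalled at about 9 N and was held for about 0.7 s. The readings show no overload.
- **Block:** after the stick withdrew, the pictures show it flat, against the fence and touching the stop.
- **Stick:** it stands upright and off the board, and the gripper is clear of everything.
- **Bystanders:** the bowl, tape roll and black block show no change from the first top picture.

**A check that disagreed:** a rough reading of the block's trailing corner was about 3.5 mm off the expected home position in both x and y. That is about two pixels by hand-picked corners. It still puts the block's origin near x -35, y -25 mm, inside the limits. A second hand-picked corner gave a smaller twist than the fence angle, about 0.03 rad. I relied on the stall and the pictures for contact with the stop.

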